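# Load the leaf drill jig and point out the widest bush

## Task

Get the drill jig ready and show me where to drill: push the steel blank along its bed until it is fully home against the two stop pins, then swing the standing leaf down over it until it is fully shut. Then point at the widest of the three guide bushes: bring the fingertips straight above its hole, about two centimetres clear, stay there for at least two seconds without moving and finish still pointing. Never touch that bush, do all of it by pushing, with nothing picked up, and leave the tools round about where they lie.

Things in the scene. Friction and masses are not known exactly. Their poses are not given: they have to be found in the camera images.
- jig: Leaf drill jig, immovable on the bench: dark steel base 185 (x) x 160 (y) mm. Origin on the bench top under the jig, x away from the robot toward the hinge, y left, z up. Its flat bed is at z = 24 mm, from x = -105 to +80, between two guide rails 10 mm high along x, inner faces at y = +-57. Hinge axis along y at x = +62, z = 46, between two cheeks at y = +-64 that rise to z = 55.
- jig_stop (a point): Point on the bed in line with the stopping faces of the two round stop pins (12 mm thick, 12 high, at 34 mm either side of this point), where the blank's far edge must come to rest: x = +35, z = 24 mm in the jig's frame, with the jig's axes.
- blank: Loose flat steel plate, 80 (x) x 110 (y) x 15 (z) mm, about 0.35 kg, lying on the bed between the rails (2 mm play each side), axes along the jig's. Origin at the centre of its underside. It starts 18 to 35 mm short of the pins and is pushed along the jig's +x; home, its origin is at x = -5 mm in the jig's frame and its near edge at x = -45. Its own two small holes are not used.
- leaf (a joint): Hinge of the jig's aluminium leaf (rad): 0 shut flat over the blank (end stop), growing as it swings up and away from the robot, 1.57 upright, 1.85 at most; starts about upright. The hinge is stiff (0.32 N m friction): the leaf stays where it is left and needs a few newtons at its free end. Leaf 10 mm thick, 110 wide, reaching 119 from the axis, then a 56 wide finger tab to 135.
- leaf_hinge (a point): Middle of the leaf's hinge axis. Axes turn with the leaf: shut, they are the jig's; the leaf extends along -x, and +z is out of its outer face (on top when shut, away from the robot when the leaf stands).
- leaf_lip (a point): Lower edge of the lip under the leaf's free end, 110 to 119 mm from the axis, 96 wide. As the leaf shuts, the lip drops in front of the blank's near edge, 2.5 mm clear of it when the blank is home; if the blank is short of home the lip lands on it and the leaf cannot shut.
- leaf_tab (a point): Point on the outer face of the leaf at the finger tab, 120 mm from the hinge axis, mid width, 5 mm out from the mid plane. The best place to push: the bushes lie 36 to 72 mm from the axis. Shut, it is 51 mm above the bench.
- bush_wide (a point): Centre of the mouth of the widest of three dark steel guide bushes in the leaf, at the top of its collar (28 mm across, 5 high, 14.6 mm hole); 58 mm from the hinge axis, 30 mm left of the leaf's middle; z is the hole's axis, outward. Leaf shut, it is 56 mm above the bench. Point here from straight above, fingertips 10 to 30 mm over it. The other collars are 20 and 15 mm across.
- caliper: steel vernier caliper lying flat on the bench beside the jig, 80x210x8 mm, loose; to be left alone. Origin at the centre of its underside.
- bolt_m12: steel hexagon bolt lying on the bench, 20x77x23 mm, loose; to be left alone. Origin at the centre of its underside.
- hex_key: bent steel hex key lying on the bench, 33x93x6 mm, loose; to be left alone. Origin at the centre of its underside.
- marker: white marker with a blue cap lying on the bench, 16x132x16 mm, loose; to be left alone. Origin at the centre of its underside.

How it is judged:
On the way, in this order (a step that is already met when the one before it is completed fails the run):
1. the blank is home against the stop pins (within 4 mm) (x of blank in the frame of jig above -0.009 m and z of blank in the frame of jig below 0.028 m), for 0.2 s.
2. the leaf is shut over it (within 0.05 rad) (all of step 1 and value of joint leaf below 0.05 rad), for 0.2 s.
3. the tool point stays above the widest bush, touching nothing, for 2 s (all of step 2 and horizontal distance between the grasp point and bush_wide below 0.012 m and z of the grasp point in the frame of bush_wide between 0.02 and 0.07 m and contact force between each of the arm, the fingers and anything else below 0.3 N), for 2 s.
At the end, for the whole second after the job is handed in: The blank lies on the bed within 4 mm of the stop pins, the leaf is shut to within 0.05 rad, and the tool still points at the widest bush: the point between the fingers within 12 mm of its axis, the grasp point 20 to 70 mm above its mouth (so the fingertips are just clear of it), touching nothing (all of step 3 and linear speed of blank below 0.01 m/s).
It fails at once if the widest bush is touched (contact force between any of the arm, the fingers and leaf_c0 above 1 N).
It fails at once if the blank is lifted off the bed (z of blank in the frame of jig above 0.034 m or angle between blank's own z axis and vertical above 0.15 rad).
It fails at once if a tool lying round about is moved more than 15 mm (distance of any of caliper, bolt_m12, hex_key, marker from where it was at the start of the episode above 0.015 m).
It also fails if it takes over 54 s, if anything falls off the work surface, if the arm or the gripper's body presses on something with over 40 N, if the wrist force passes 120 N, or if a joint passes its speed limit or range.

## Robot

A 6-joint arm with a two-finger parallel gripper is mounted at the origin on a cart in front of the work surface, level with it; the furniture and walls round the work are solid. World frame = base frame: x ahead of the robot, y to its left, z up, the work surface at z = 0. Lengths are in m, angles in rad, forces in N, time in s.
With the tool pointing down it reaches from about 0.375 to 0.9 m from the base axis. Payload 3.1 kg.
Tool frame: the origin (TCP) lies midway between the tips of the shut fingers; the grasp point (between the pads) lies 19 mm behind it; x points along the fingers, y is the direction in which the jaws open and shut, and the axes are right-handed (so a half turn about x gives the same grasp; the last joint's range is limited). The gripper opens to 85 mm and grips with 20 to 120 N. Pads are 22 mm wide; open, the fingers measure 114 mm over their backs; the gripper's body (76 mm by 85 mm) begins 54 mm behind the grasp point. The pads swing forward as they close: fully open they stand 13 mm farther back than shut.
Start: joints at [-0.875, 0.527, 1.433, -0, 1.181, -0.178], TCP at [0.479, -0.401, 0.231] pointing down, gripper open.
Joint ranges: [-3.08, 3.08], [-0.75, 2.2], [0.22, 2.44], [-1.43, 4.57], [0, 2.65], [-2.85, 2.85]. Speed limits (rad/s): [2.79, 2.79, 3.14, 3.14, 3.14, 3.14].

## Interface

Orientations are given as a unit quaternion [x, y, z, w].
In Python, from station import manip gives the robot as it stands.
- The arm moves only by the shell command python3 -m jog 'ROWS' [FORCE]. ROWS is a JSON object of lists of equal length, an entry for each row: "linear": the shift along the tool's x, y, z in cm, a list of three; "twist": the turn about the tool's x in rad; "claw": the opening, from -1 (shut) to 1 (fully open). A call has 1 to 20 rows; each row is the pose to reach, as a shift and turn from the pose commanded when the call began, along the tool's axes at that moment; what a row does not reach only later rows make up. A row lasts 1/12 s, in which the tool goes at most 41.7 mm and 7.16 degrees, less where a joint would pass 70% of its speed; a pose out of reach is approached as far as the arm can. A call with a gripper value outside its range is refused whole. The fingers move at their own pace and stop on an object; FORCE is the grip in N (left out, the last holds). Time passes only in rows, so rows that repeat a pose let the fingers close. It gives the time, the measured TCP pose, the force and the opening at its end, in the units of the state.
- manip.sense(): the state, without advancing time (a new reading comes with each control period).
- manip.snapshot(name): name is "side" or "top" or "wrist"; returns a dict with "pixels" (480x640x3 uint8, red, green, blue), "camera_matrix" (3x3 intrinsics, pixels), "R" (3x3) and "t" (3): a world point X has camera coordinates R X + t. Camera axes: x right, y down, z forward; pixel columns grow to the right and rows downward; lengths in m; the calibration is good to about 2 mm. The wrist camera is an equidistant fisheye: a pixel r from the principal point sees the ray r / f radians off the axis. A picture is of the moment at which its call begins. There is no depth.
- manip.sign_off(): hands the job in, once; it reports no verdict.
The state is a dict: "t": time; "q": joint angles; "qd": joint speeds; "tau": joint torques, N m; "tcp_pos": TCP position; "tool_rot": TCP orientation; "force": force on the tool from outside, world axes, zero at the start; "ft_torque": the same for the moment, N m; "finger_gap": opening from 0.0 (shut) to 1.0 (fully open).
Only numpy, scipy, OpenCV 4.12 (cv2) and the standard library are available. Lean on these libraries where they do the work, as an engineer would, in place of code of your own. Each camera call takes 0.05 s, during which the arm holds its last target.

## Working session

There is one attempt and no reset: what is moved stays moved. The work goes in short steps, Python scripts to look and compute and a shell command to move; the robot and the scene stay as the last step left them, time stands still between calls to the robot, and variables do not carry over. Pictures are saved under pics/ and viewed, and the job is handed in when it is done.

```bash
mkdir -p pics; ls; python3 - <<'E'
from station import manip
import cv2,json,numpy as np
s=manip.sense();print(s)
for n in("side","top","wrist"):
    d=manip.snapshot(n);cv2.imwrite(f"pics/{n}0.png",d["pixels"][:,:,::-1])
    np.savez(f"cal_{n}0.npz",K=d["camera_matrix"],R=d["R"],t=d["t"]);print(n,d["camera_matrix"],d["R"],d["t"])
E
```

```text
pics
{'t': 0.0, 'q': array([-8.75503090e-01,  5.28472726e-01,  1.43387365e+00,  1.54342070e-05,
        1.18142672e+00, -1.78509524e-01]), 'qd': array([-0.00066615, -0.00020468,  0.0007946 ,  0.00098403,  0.00151447,
       -0.00036489]), 'tau': array([ 5.99559335e-04, -4.42352057e+01, -1.78025204e+01, -2.18893047e-04,
        8.20260902e-03, -1.54072791e-05]), 'tcp_pos': array([ 0.47879171, -0.40062336,  0.23033872]), 'tool_rot': array([-0.64049461, -0.29994542,  0.64087883, -0.29845222]), 'force': array([-0.3557236 ,  0.3220557 , -0.14652794]), 'ft_torque': array([ 0.03039577,  0.00493192, -0.02567528]), 'finger_gap': 1.0009100795018309}
side [[486.87112742   0.         318.37887337]
 [  0.         486.87112742 234.92783437]
 [  0.           0.           1.        ]] [[ 0.8619283  -0.5070174  -0.00360022]
 [-0.29571088 -0.49691449 -0.81586216]
 [ 0.41186731  0.70427932 -0.57823522]] [-0.42627768  0.21442169  0.69495529]
top [[561.71547661   0.         319.19235481]
 [  0.         561.71547661 239.85694688]
 [  0.           0.           1.        ]] [[ 0.00786583 -0.9998543   0.01514922]
 [-0.99308423 -0.00958547 -0.11701213]
 [ 0.11714029 -0.01412405 -0.99301494]] [0.03909334 0.53714647 0.87931863]
wrist [[371.64829954   0.         319.09494082]
 [  0.         371.64829954 232.9452611 ]
 [  0.           0.           1.        ]] [[ 0.76669823 -0.64200626 -0.00134036]
 [-0.61566759 -0.73583268  0.28196397]
 [-0.18200891 -0.21535606 -0.95942406]] [-0.62401975 -0.03711408  0.37897963]
```

View pics/top0.png

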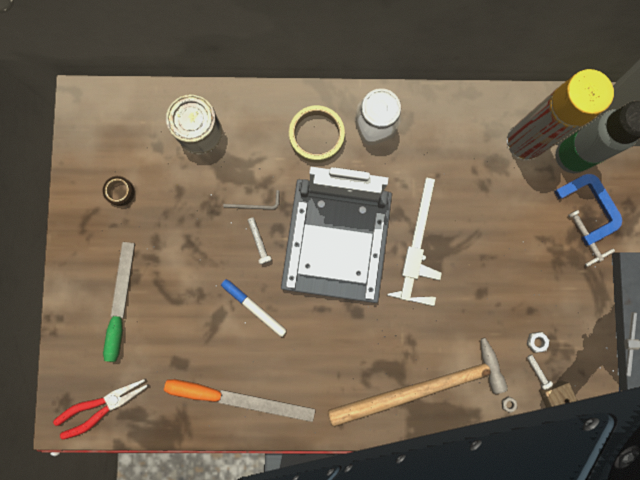

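View pics/side0.png

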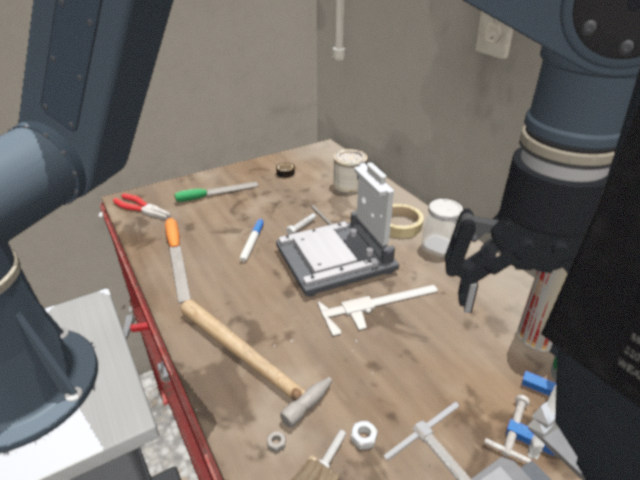

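View pics/wrist0.png

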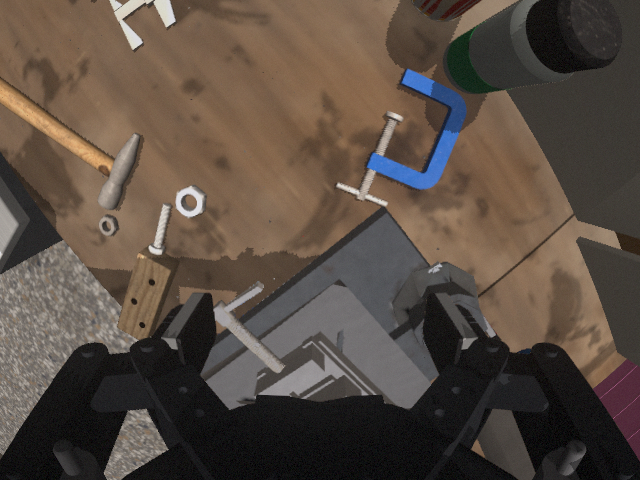

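The top view shows the jig at about (337,240) with the leaf standing at (345,180). The caliper is to its right at (418,245). The bolt is at (260,241), the key at (255,203) and the marker at (253,307), all to its left. I'll enlarge the jig.

```bash
python3 - <<'E'
import cv2
i=cv2.imread("pics/top0.png")[155:315,210:450]
cv2.imwrite("pics/top0c.png",cv2.resize(i,None,fx=3.33,fy=3.33,interpolation=cv2.INTER_CUBIC)[:600,:800])
i=cv2.imread("pics/side0.png")[150:310,260:450]
cv2.imwrite("pics/side0c.png",cv2.resize(i,None,fx=3.7,fy=3.7,interpolation=cv2.INTER_CUBIC)[:600,:800])
E
```

```text
(no output)
```

View pics/top0c.png

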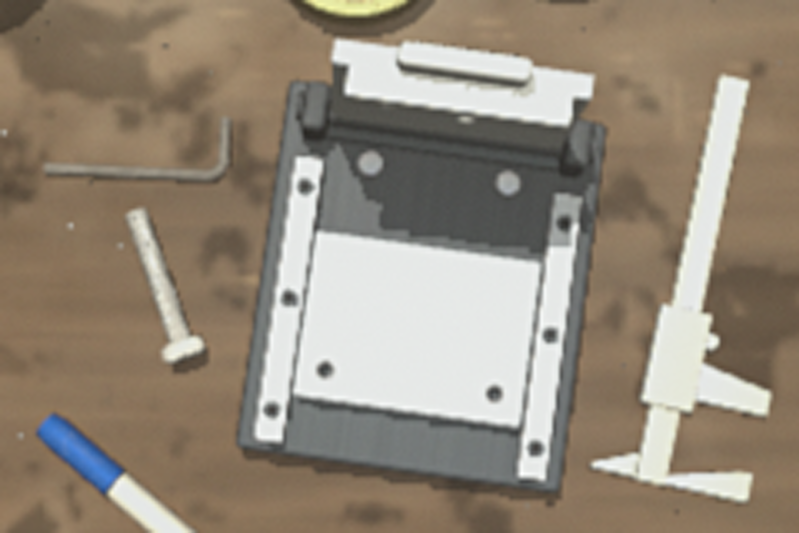

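View pics/side0c.png

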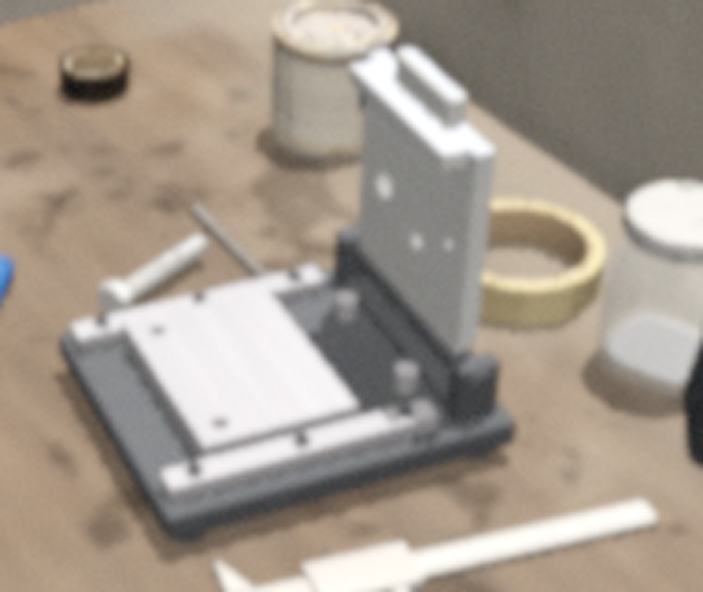

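```bash
cat > h.py <<'E'
import numpy as np
def back(c,u,v,z):
    K,R,t=c["K"],c["R"],c["t"]
    C=-R.T@t; d=R.T@np.linalg.solve(K,[u,v,1.]); return C+d*(z-C[2])/d[2]
def proj(c,X):
    p=c["K"]@(c["R"]@np.asarray(X)+c["t"]); return p[:2]/p[2]
E
python3 - <<'E'
from h import *
c=np.load("cal_top0.npz")
P={}
for n,u,v,z in [("bNL",297,394,.039),("bNR",520,427,.039),("bFL",316,232,.039),("bFR",541,262,.039),("jNL",241,448,.024),("jNR",559,490,.024),("jFL",292,83,.024),("jFR",605,125,.024),("pinL",371,163,.036),("pinR",508,183,.036)]:
    P[n]=back(c,210+u/3.333,155+v/3.333,z);print(n,P[n].round(4))
for a,b in [("bNL","bNR"),("bFL","bFR"),("bNL","bFL"),("bNR","bFR"),("jNL","jNR"),("jFL","jFR"),("jNL","jFL"),("jNR","jFR"),("pinL","pinR")]:
    d=P[b]-P[a];print(a,b,np.linalg.norm(d).round(4),np.degrees(np.arctan2(d[1],d[0])).round(2))
print(sum(P[k] for k in P if k[0]=='b')/4, sum(P[k] for k in P if k[0]=='j')/4)
E
```

```text
bNL [0.482  0.0755 0.039 ]
bNR [ 0.4671 -0.0313  0.039 ]
bFL [0.5604 0.0673 0.039 ]
bFR [ 0.5468 -0.0416  0.039 ]
jNL [0.4564 0.1027 0.024 ]
jNR [ 0.4374 -0.0517  0.024 ]
jFL [0.6371 0.0802 0.024 ]
jFR [ 0.6176 -0.0753  0.024 ]
pinL [0.5951 0.0409 0.036 ]
pinR [ 0.5859 -0.026   0.036 ]
bNL bNR 0.1079 -97.92
bFL bFR 0.1098 -97.1
bNL bFL 0.0788 -6.0
bNR bFR 0.0804 -7.38
jNL jNR 0.1555 -97.02
jFL jFR 0.1567 -97.15
jNL jFL 0.1821 -7.09
jNR jFR 0.1817 -7.47
pinL pinR 0.0675 -97.82
[0.51408724 0.01746417 0.039     ] [0.53716482 0.01396828 0.024     ]
```

```bash
python3 - <<'E'
from h import *
from station import manip
from scipy.spatial.transform import Rotation as Ro
s=manip.sense();T=Ro.from_quat(s["tool_rot"]).as_matrix();print(T.round(3))
w=np.load("cal_wrist0.npz");C=-w["R"].T@w["t"];print("cam in tool",T.T@(C-s["tcp_pos"]))
print("tool y yaw",np.degrees(np.arctan2(T[1,1],T[0,1])))
# leaf: ridge ends & top edge in top image
c=np.load("cal_top0.npz");O=np.array([.5497,.0125]);a=np.radians(-7.2);ax=np.array([np.cos(a),np.sin(a)]);ay=np.array([-ax[1],ax[0]])
for th in (1.4,1.5,1.57,1.65,1.75):
  o=[]
  for r,y,n in [(119,55,-5),(119,-55,-5),(119,55,5),(135,28,5),(135,-28,5),(135,28,-5)]:
    x=.062-r/1e3*np.cos(th)+n/1e3*np.sin(th);z=.046+r/1e3*np.sin(th)+n/1e3*np.cos(th)
    p=O+ax*x+ay*y/1e3;q=proj(c,[*p,z]);o+=[((q-[210,155])*3.333).round(0)]
  print(th,*o)
E
```

```text
[[-0.001  0.767 -0.642]
 [ 0.001 -0.642 -0.767]
 [-1.    -0.002 -0.   ]]
cam in tool [-0.1426668  -0.00015513 -0.07110991]
tool y yaw -39.93662261158193
1.4 [325. 113.] [585. 148.] [328.  89.] [393.  96.] [527. 114.] [389. 120.]
1.5 [329.  84.] [589. 120.] [332.  61.] [397.  63.] [532.  82.] [394.  87.]
1.57 [332.  65.] [591. 100.] [335.  42.] [400.  41.] [535.  59.] [397.  65.]
1.65 [335.  43.] [594.  78.] [338.  20.] [403.  16.] [538.  35.] [400.  39.]
1.75 [339.  16.] [597.  51.] [342.  -5.] [407. -13.] [541.   5.] [404.   9.]
```

The four base corners and the pin midpoint put the jig origin within 0.3 mm of each other, at (0.5497, 0.0125) with yaw −7.2°. The blank sits at jig x ≈ −36 mm, so it needs about 31 mm. The leaf is at about 1.57 rad. Next I'll shut the fingers and turn so that tool y lies along jig x and tool z along jig −y.

```bash
python3 -m jog '{"linear":[[0,0,0],[0,0,0],[0,0,0],[0,0,0],[0,0,0],[0,0,0],[0,0,0],[0,0,0]],"twist":[-0.1,-0.2,-0.3,-0.4,-0.5,-0.571,-0.571,-0.571],"claw":[-1,-1,-1,-1,-1,-1,-1,-1]}' 
cat >> h.py <<'E'
from scipy.spatial.transform import Rotation as Ro
O=np.array([.5497,.0125,0]);a=np.radians(-7.2)
J=np.array([[np.cos(a),-np.sin(a),0],[np.sin(a),np.cos(a),0],[0,0,1]])
def where():
    from station import manip
    s=manip.sense();T=Ro.from_quat(s["tool_rot"]).as_matrix()
    print("t",round(s["t"],2),"jig mm",(J.T@(s["tcp_pos"]-O)*1e3).round(1),"F",s["force"].round(1),"gap",round(s["finger_gap"],3),"yaw",np.degrees(np.arctan2(T[1,1],T[0,1])).round(2));return s,T
def go(x,y,z):
    s,T=where();g=O+J@(np.array([x,y,z])/1e3);print("rows cm",(T.T@(g-s["tcp_pos"])*100).round(2))
E
python3 -c "from h import *;go(-125,0,120)"
```

```text
t: 0.82
tcp_pos: [0.4791, -0.401, 0.231]
tool_rot: [0.531, 0.467, -0.531, 0.467]
force: [0.1, 1.0, 0.7]
finger_gap: -0.001
t 0.82 jig mm [ -18.2 -419.1  231. ] F [0.1 1.  0.7] gap -0.001 yaw -7.33
rows cm [ 11.12 -10.77 -41.88]
```

```bash
python3 -m jog '{"linear":[[0,-1,-3.5],[0,-2,-7],[0,-3,-10.5],[0,-4,-14],[0,-5,-17.5],[0,-6,-21],[0,-7,-24.5],[0,-8,-28],[0,-9,-31.5],[2,-10,-35],[4,-10.8,-38.5],[7,-10.8,-41.9],[10,-10.8,-41.9],[11,-10.8,-41.9],[11,-10.8,-41.9],[11,-10.8,-41.9]],"twist":[0,0,0,0,0,0,0,0,0,0,0,0,0,0,0,0],"claw":[-1,-1,-1,-1,-1,-1,-1,-1,-1,-1,-1,-1,-1,-1,-1,-1]}'; python3 - <<'E'
from h import *
go(-115,0,31)
from station import manip
import cv2
for n in("side","wrist","top"):
    d=manip.snapshot(n);cv2.imwrite(f"pics/{n}1.png",d["pixels"][:,:,::-1])
E
```

```text
t: 2.15
tcp_pos: [0.4247, 0.0282, 0.121]
tool_rot: [-0.53, -0.468, 0.531, -0.467]
force: [0.5, 0.4, 0.5]
finger_gap: 0.0
t 2.15 jig mm [-1.26e+02 -1.00e-01  1.21e+02] F [0.5 0.4 0.5] gap 0.0 yaw -7.26
rows cm [ 9.    1.11 -0.01]
```

View pics/wrist1.png

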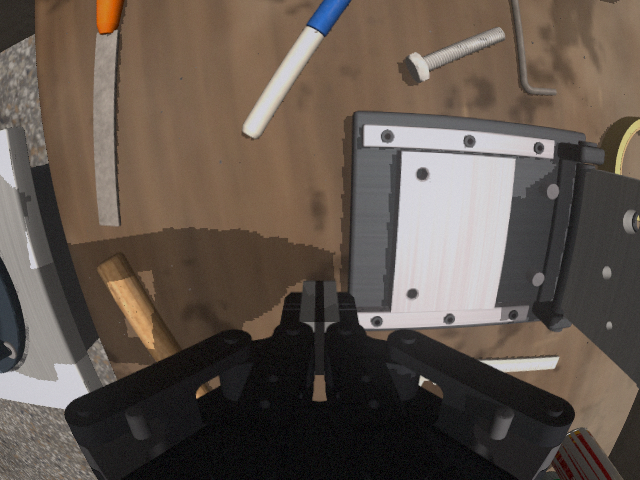

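View pics/side1.png

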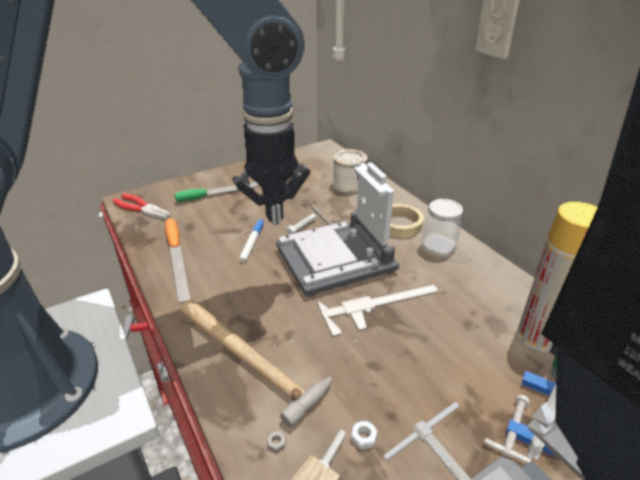

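The wrist view shows the shut fingers at (320,290), short of the blank's near edge, which runs from (400,150) to (393,310). The blank's way to the pins is clear and everything agrees with the map. Now I'll descend and begin pushing.

```bash
python3 -m jog '{"linear":[[2,0.5,0],[4,0.5,0],[6,0.5,0],[8,0.5,0],[9,0.5,0],[9,0.5,0],[9,1.5,0],[9,2,0],[9,2.5,0],[9,3,0],[9,3.5,0],[9,4,0],[9,4,0]],"twist":[0,0,0,0,0,0,0,0,0,0,0,0,0],"claw":[-1,-1,-1,-1,-1,-1,-1,-1,-1,-1,-1,-1,-1]}'; python3 - <<'E'
from h import *
go(-56,0,31)
from station import manip
import cv2
d=manip.snapshot("wrist");cv2.imwrite(f"pics/wrist2.png",d["pixels"][:,:,::-1])
E
```

```text
t: 3.38
tcp_pos: [0.4647, 0.0231, 0.0316]
tool_rot: [-0.53, -0.468, 0.531, -0.467]
force: [0.5, 0.4, 0.0]
finger_gap: 0.001
t 3.38 jig mm [-85.6  -0.2  31.6] F [0.5 0.4 0. ] gap 0.001 yaw -7.21
rows cm [ 0.06  2.96 -0.02]
```

View pics/wrist2.png

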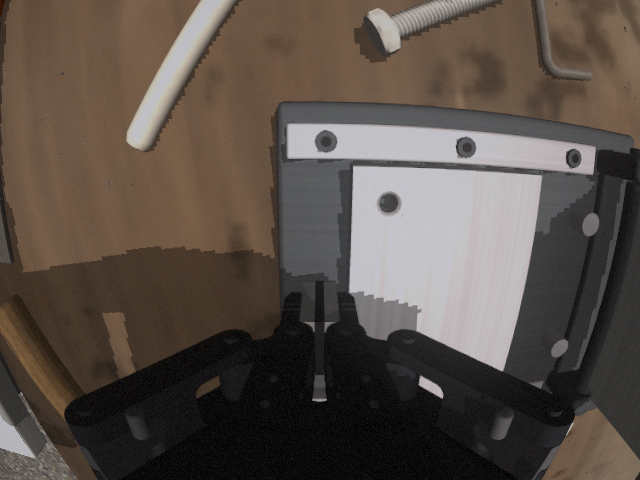

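The fingers, with the near finger face at about (340,290), stand just short of the blank's near edge at (350,250). They are not in contact yet. I'll push on slowly and watch the force.

```bash
python3 -m jog '{"linear":[[0,0.4,0],[0,0.7,0],[0,1.0,0],[0,1.2,0],[0,1.4,0],[0,1.6,0],[0,1.8,0],[0,2,0],[0,2.2,0],[0,2.4,0],[0,2.6,0],[0,2.6,0]],"twist":[0,0,0,0,0,0,0,0,0,0,0,0],"claw":[-1,-1,-1,-1,-1,-1,-1,-1,-1,-1,-1,-1]}'; python3 - <<'E'
from h import *
where()
from station import manip
import cv2
d=manip.snapshot("wrist");cv2.imwrite(f"pics/wrist3.png",d["pixels"][:,:,::-1])
d=manip.snapshot("top");i=d["pixels"][155:315,210:450,::-1]
cv2.imwrite("pics/top3c.png",cv2.resize(i,None,fx=3.333,fy=3.333,interpolation=cv2.INTER_CUBIC)[:600,:800])
E
```

```text
t: 4.43
tcp_pos: [0.4855, 0.0209, 0.0312]
tool_rot: [-0.528, -0.47, 0.533, -0.465]
force: [-6.9, 1.8, 7.1]
finger_gap: -0.002
t 4.43 jig mm [-64.8   0.2  31.2] F [-6.9  1.8  7.1] gap -0.002 yaw -7.19
```

View pics/wrist3.png

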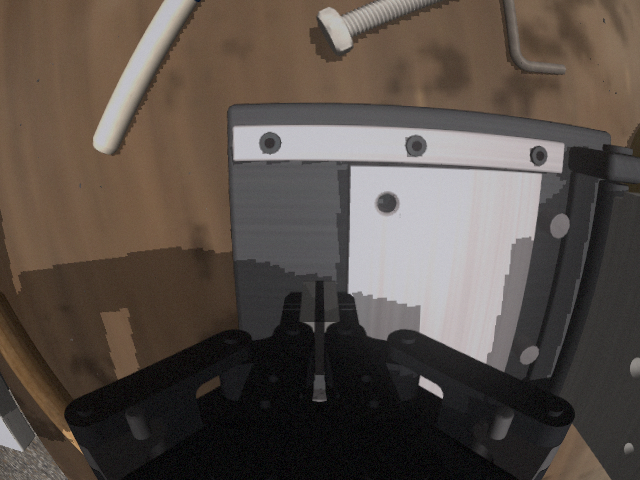

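View pics/top3c.png

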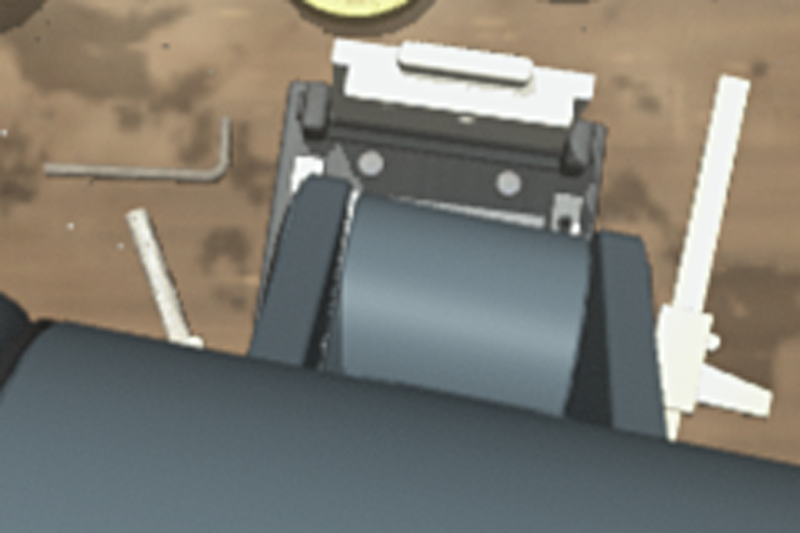

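The blank is moving. Its far edge, near (540,250) in the wrist view, is still about 1 cm from the pins, and the force is about 7 N.

```bash
python3 -m jog '{"linear":[[0,0.2,0],[0,0.4,0],[0,0.6,0],[0,0.8,0],[0,1.0,0],[0,1.2,0],[0,1.2,0],[0,1.2,0]],"twist":[0,0,0,0,0,0,0,0],"claw":[-1,-1,-1,-1,-1,-1,-1,-1]}'; python3 - <<'E'
from h import *
where()
from station import manip
import cv2
d=manip.snapshot("wrist");cv2.imwrite(f"pics/wrist4.png",d["pixels"][:,:,::-1])
E
```

```text
t: 5.2
tcp_pos: [0.4947, 0.0197, 0.0312]
tool_rot: [-0.527, -0.472, 0.534, -0.463]
force: [-10.8, 1.4, 11.0]
finger_gap: -0.002
t 5.2 jig mm [-55.4   0.3  31.2] F [-10.8   1.4  11. ] gap -0.002 yaw -7.17
```

View pics/wrist4.png

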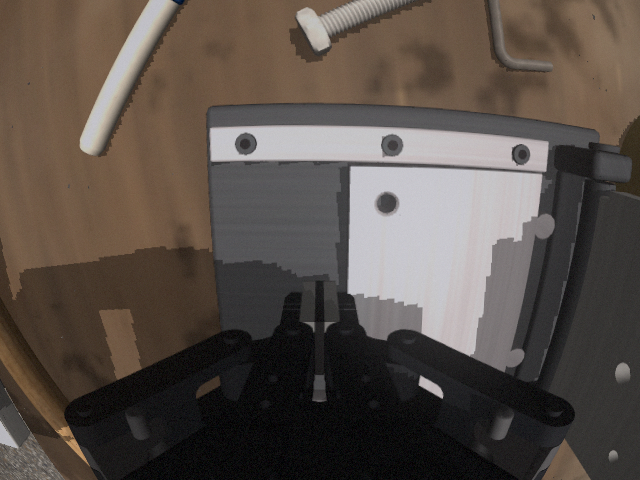

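The far edge is now nearly touching the pins at (543,225) and (515,357). I'll keep going until the force rises sharply.

```bash
python3 -m jog '{"linear":[[0,0.2,0],[0,0.4,0],[0,0.6,0],[0,0.6,0],[0,0.6,0]],"twist":[0,0,0,0,0],"claw":[-1,-1,-1,-1,-1]}'; python3 -c "
from h import *;where()"
python3 -m jog '{"linear":[[0,0.2,0],[0,0.4,0],[0,0.6,0],[0,0.6,0],[0,0.6,0]],"twist":[0,0,0,0,0],"claw":[-1,-1,-1,-1,-1]}'; python3 - <<'E'
from h import *
where()
from station import manip
import cv2
d=manip.snapshot("wrist");i=d["pixels"][:,:,::-1][100:420,200:640];cv2.imwrite(f"pics/wrist5.png",cv2.resize(i,None,fx=1.8,fy=1.8))
E
```

```text
t: 5.67
tcp_pos: [0.495, 0.0198, 0.0311]
tool_rot: [-0.524, -0.475, 0.536, -0.461]
force: [-18.5, 0.7, 19.2]
finger_gap: -0.002
t 5.67 jig mm [-55.2   0.4  31.1] F [-18.5   0.7  19.2] gap -0.002 yaw -7.13
t: 6.08
tcp_pos: [0.4953, 0.0199, 0.0311]
tool_rot: [-0.521, -0.479, 0.539, -0.457]
force: [-26.6, -0.7, 26.5]
finger_gap: -0.002
t 6.08 jig mm [-54.9   0.5  31.1] F [-26.6  -0.7  26.5] gap -0.002 yaw -7.09
```

View pics/wrist5.png

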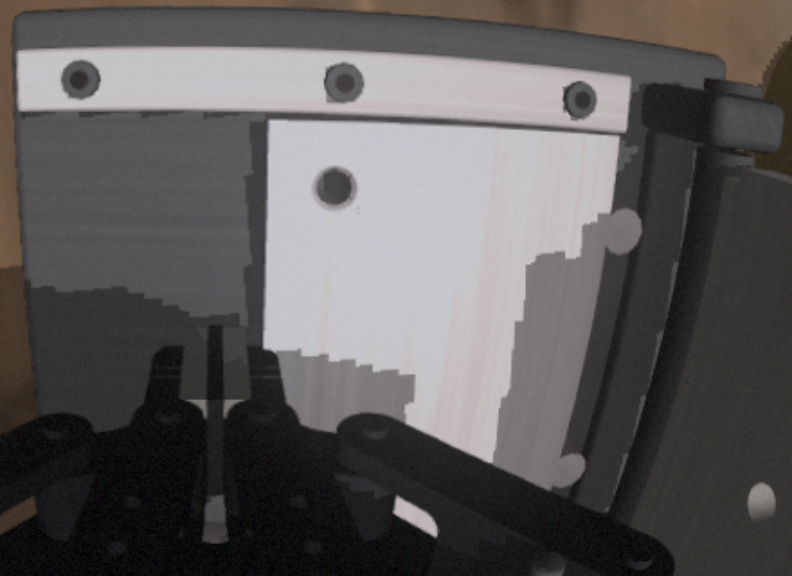

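The push has stalled at TCP x = −55, with the force climbing to about 26 N. That is the expected home position (near edge −45 less about 10 mm of finger), and the blank touches both pins. I'll back off and rise.

```bash
python3 -m jog '{"linear":[[0,-1,0],[0,-2,0],[0,-3.5,0],[0,-5,0],[-3,-5,0],[-6,-5,0],[-10,-5,0],[-14,-5,0],[-18,-5,0],[-20.5,-5,0],[-20.5,-5,0],[-20.5,-5,0]],"twist":[0,0,0,0,0,0,0,0,0,0,0,0],"claw":[-1,-1,-1,-1,-1,-1,-1,-1,-1,-1,-1,-1]}'; python3 - <<'E'
from h import *
go(105,0,240)
from station import manip
import cv2
d=manip.snapshot("wrist");cv2.imwrite(f"pics/wrist6.png",d["pixels"][:,:,::-1])
E
```

```text
t: 7.13
tcp_pos: [0.466, 0.0228, 0.2379]
tool_rot: [0.532, 0.466, -0.529, 0.469]
force: [0.2, 0.4, 0.1]
finger_gap: -0.002
t 7.13 jig mm [-8.440e+01 -2.000e-01  2.379e+02] F [0.2 0.4 0.1] gap -0.002 yaw -7.21
rows cm [-0.1  18.94 -0.03]
```

View pics/wrist6.png

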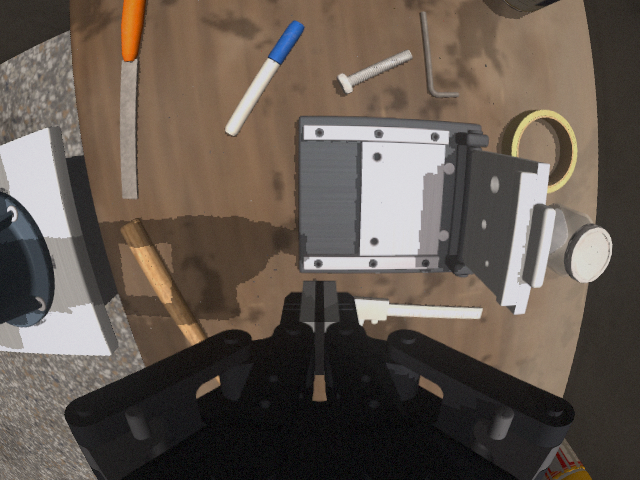

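The blank sits square against both pins at (448,170) and (443,236), and the leaf is still upright. I'll cross over the leaf at z = 238 mm and look again.

```bash
python3 -m jog '{"linear":[[-1,3,0],[-1,6,0],[-1,9.5,0],[-1,13,0],[-1,16.5,0],[-1,19.5,0],[-1,19.5,0],[-1,19.5,0]],"twist":[0,0,0,0,0,0,0,0],"claw":[-1,-1,-1,-1,-1,-1,-1,-1]}'; python3 - <<'E'
from h import *
go(102,0,160)
from station import manip
import cv2
for n in("side","wrist"):
    d=manip.snapshot(n);cv2.imwrite(f"pics/{n}7.png",d["pixels"][:,:,::-1])
E
```

```text
t: 7.85
tcp_pos: [0.6578, -0.0017, 0.2425]
tool_rot: [-0.529, -0.469, 0.532, -0.466]
force: [-0.8, -0.3, -0.5]
finger_gap: 0.004
t 7.85 jig mm [109.   -0.5 242.5] F [-0.8 -0.3 -0.5] gap 0.004 yaw -7.24
rows cm [ 8.25 -0.66 -0.05]
```

View pics/wrist7.png

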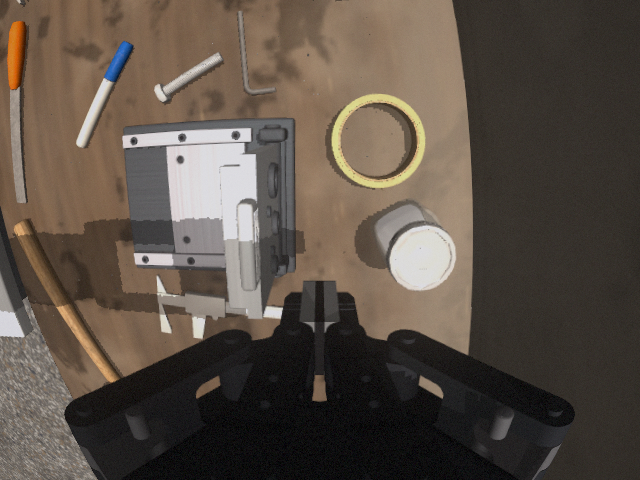

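View pics/side7.png

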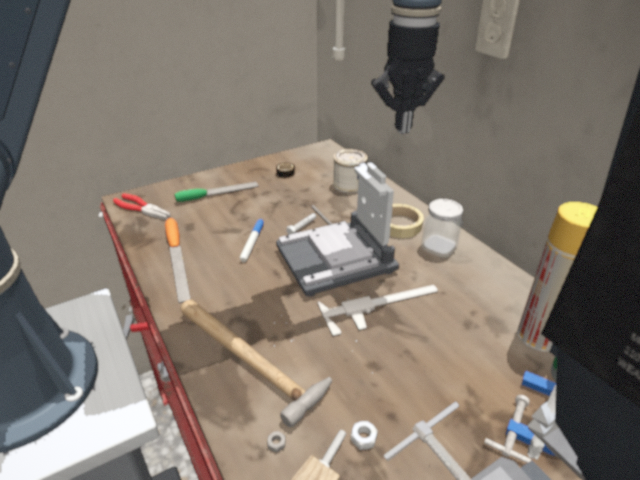

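The fingers hang about 30 mm behind the leaf's tab at (250,245). The tape at (378,140) and the jar at (420,255) lie below and behind, clear of the path. I'll lower to z ≈ 164 behind the tab.

```bash
python3 -m jog '{"linear":[[2.5,-0.2,0],[5,-0.4,0],[7.8,-0.4,0],[7.8,-0.4,0],[7.8,-0.4,0]],"twist":[0,0,0,0,0],"claw":[-1,-1,-1,-1,-1]}'; python3 - <<'E'
from h import *
go(77,0,164)
from station import manip
import cv2
for n in("side","wrist"):
    d=manip.snapshot(n);cv2.imwrite(f"pics/{n}8.png",d["pixels"][:,:,::-1])
i=cv2.imread("pics/side8.png")[60:310,260:480];cv2.imwrite("pics/side8c.png",cv2.resize(i,None,fx=2.4,fy=2.4,interpolation=cv2.INTER_CUBIC))
E
```

```text
t: 8.37
tcp_pos: [0.6514, -0.0004, 0.1668]
tool_rot: [-0.529, -0.469, 0.532, -0.466]
force: [-0.3, 0.4, 0.8]
finger_gap: -0.003
t 8.37 jig mm [ 1.025e+02 -1.000e-01  1.668e+02] F [-0.3  0.4  0.8] gap -0.003 yaw -7.21
rows cm [ 0.3  -2.55 -0.  ]
```

View pics/side8c.png

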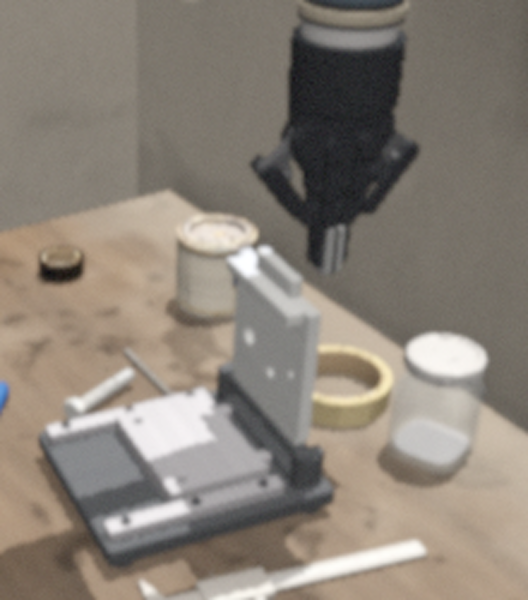

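View pics/wrist8.png

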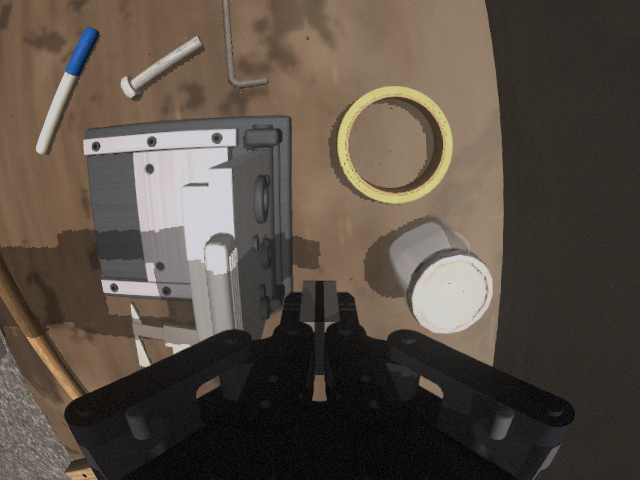

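The fingers are clear behind the tab, with the tip level about 16 mm below its top. I'll pull back and follow the tab's arc to about 1.0 rad.

```bash
python3 -m jog '{"linear":[[0.3,-1.5,0],[0.3,-2.2,0],[0.3,-2.7,0],[0.2,-3.2,0],[0.2,-3.7,0],[0.2,-4.2,0],[0.2,-4.7,0],[0.3,-5.3,0],[0.4,-5.9,0],[0.5,-6.4,0],[0.7,-6.9,0],[0.9,-7.5,0],[1.2,-8.1,0],[1.5,-8.6,0],[1.7,-9.1,0],[1.7,-9.1,0]],"twist":[0,0,0,0,0,0,0,0,0,0,0,0,0,0,0,0],"claw":[-1,-1,-1,-1,-1,-1,-1,-1,-1,-1,-1,-1,-1,-1,-1,-1]}'; python3 - <<'E'
from h import *
where()
from station import manip
import cv2
for n in("side","wrist"):
    d=manip.snapshot(n);cv2.imwrite(f"pics/{n}9.png",d["pixels"][:,:,::-1])
i=cv2.imread("pics/side9.png")[60:310,260:480];cv2.imwrite("pics/side9c.png",cv2.resize(i,None,fx=2.4,fy=2.4,interpolation=cv2.INTER_CUBIC))
E
```

```text
t: 9.8
tcp_pos: [0.5616, 0.0107, 0.1504]
tool_rot: [-0.53, -0.468, 0.531, -0.467]
force: [0.1, -0.2, -0.4]
finger_gap: -0.005
t 9.8 jig mm [ 12.   -0.3 150.4] F [ 0.1 -0.2 -0.4] gap -0.005 yaw -7.21
```

View pics/side9c.png

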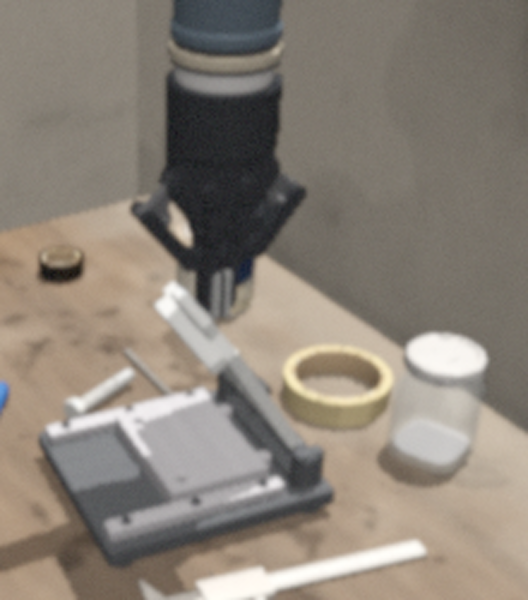

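View pics/wrist9.png

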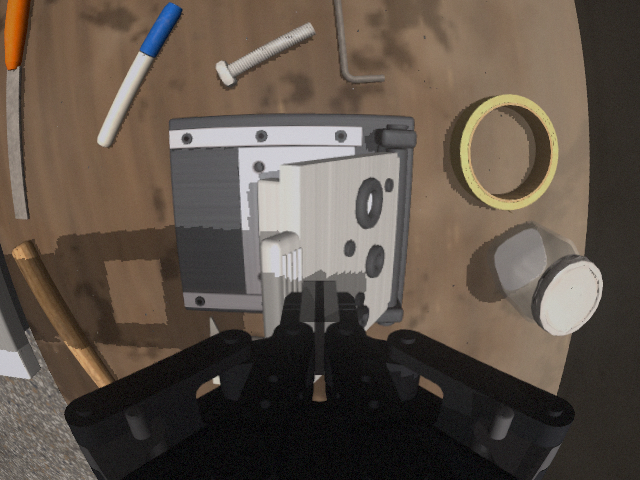

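The leaf is now at about 1 rad and holding. The fingertip at (320,290) lies against the tab side, well away from the wide bush at (370,203). I'll follow the arc on down.

```bash
python3 -m jog '{"linear":[[0.4,-0.6,0],[0.9,-1.3,0],[1.4,-2.0,0],[1.8,-2.5,0],[2.3,-2.9,0],[2.8,-3.3,0],[3.2,-3.6,0],[3.7,-4.0,0],[4.3,-4.3,0],[4.8,-4.6,0],[5.3,-4.9,0],[5.3,-4.9,0]],"twist":[0,0,0,0,0,0,0,0,0,0,0,0],"claw":[-1,-1,-1,-1,-1,-1,-1,-1,-1,-1,-1,-1]}'; python3 - <<'E'
from h import *
where()
from station import manip
import cv2
for n in("side","wrist"):
    d=manip.snapshot(n);cv2.imwrite(f"pics/{n}10.png",d["pixels"][:,:,::-1])
i=cv2.imread("pics/side10.png")[60:310,260:480];cv2.imwrite("pics/side10c.png",cv2.resize(i,None,fx=2.4,fy=2.4,interpolation=cv2.INTER_CUBIC))
E
```

```text
t: 10.9
tcp_pos: [0.5137, 0.0169, 0.0971]
tool_rot: [-0.53, -0.468, 0.531, -0.467]
force: [0.8, -0.2, 0.4]
finger_gap: 0.001
t 10.9 jig mm [-36.3  -0.2  97.1] F [ 0.8 -0.2  0.4] gap 0.001 yaw -7.22
```

View pics/side10c.png

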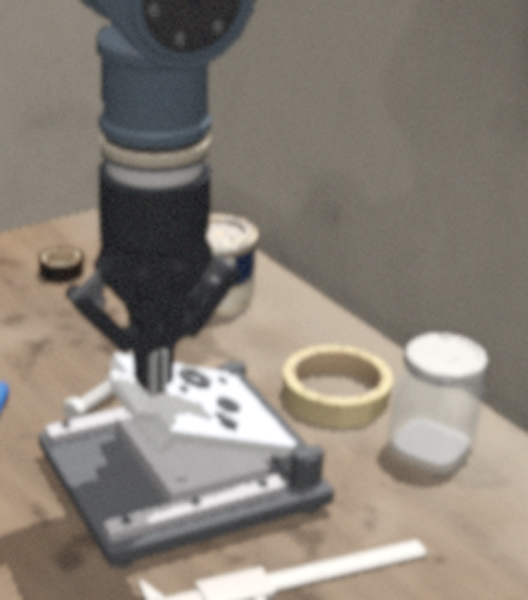

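View pics/wrist10.png

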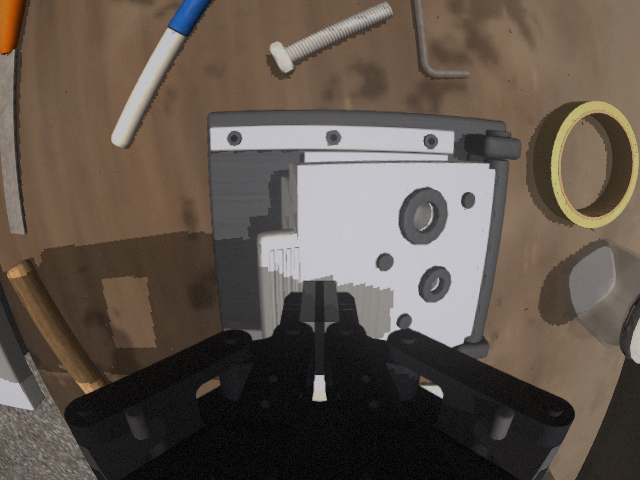

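The leaf is at about 0.4 rad with the tip on the tab at (320,290), and the bushes are clear. I'll close the rest slowly.

```bash
python3 -m jog '{"linear":[[0.5,-0.2,0],[1,-0.4,0],[1.6,-0.6,0],[2.2,-0.8,0],[2.8,-1.0,0],[3.4,-1.1,0],[4,-1.2,0],[4.3,-1.2,0],[4.6,-1.2,0],[4.8,-1.2,0],[4.8,-1.2,0],[4.8,-1.2,0]],"twist":[0,0,0,0,0,0,0,0,0,0,0,0],"claw":[-1,-1,-1,-1,-1,-1,-1,-1,-1,-1,-1,-1]}'; python3 - <<'E'
from h import *
where()
from station import manip
import cv2
for n in("side","wrist"):
    d=manip.snapshot(n);cv2.imwrite(f"pics/{n}11.png",d["pixels"][:,:,::-1])
i=cv2.imread("pics/side11.png")[120:310,260:450];cv2.imwrite("pics/side11c.png",cv2.resize(i,None,fx=3.1,fy=3.1,interpolation=cv2.INTER_CUBIC))
E
```

```text
t: 12.0
tcp_pos: [0.5022, 0.0183, 0.051]
tool_rot: [-0.53, -0.468, 0.531, -0.467]
force: [-2.1, 0.3, 9.3]
finger_gap: -0.001
t 12.0 jig mm [-47.9  -0.2  51. ] F [-2.1  0.3  9.3] gap -0.001 yaw -7.2
```

View pics/side11c.png

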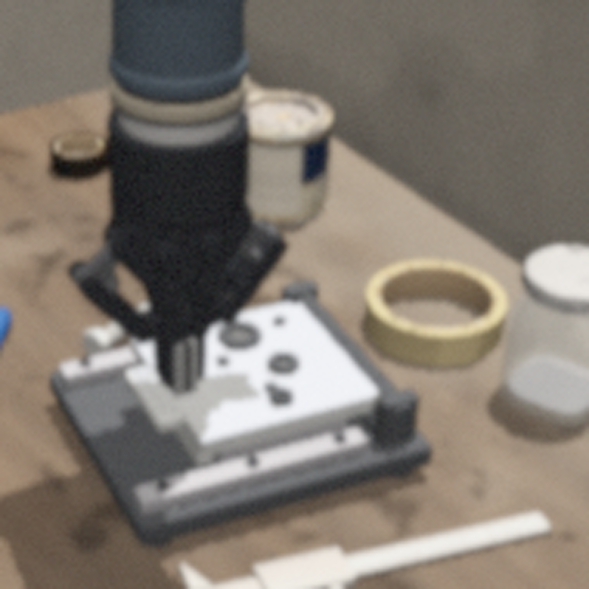

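The tip is at z = 51.0 mm, which is exactly the shut tab height, with 9 N on it. I'll press a little more to confirm it's on the end stop, then lift.

```bash
python3 -m jog '{"linear":[[0.2,0,0],[0.4,0,0],[0.4,0,0],[0.4,0,0]],"twist":[0,0,0,0],"claw":[-1,-1,-1,-1]}'; python3 -m jog '{"linear":[[-1,0,0],[-2.5,0,0],[-5,0,0],[-6,0,0],[-6,0,0],[-6,0,0]],"twist":[0,0,0,0,0,0],"claw":[-1,-1,-1,-1,-1,-1]}'; python3 - <<'E'
from h import *
go(4,30,100)
from station import manip
import cv2
for n in("side","wrist","top"):
    d=manip.snapshot(n);cv2.imwrite(f"pics/{n}12.png",d["pixels"][:,:,::-1])
    np.savez(f"cal_{n}12.npz",K=d["camera_matrix"],R=d["R"],t=d["t"])
i=cv2.imread("pics/side12.png")[120:310,260:450];cv2.imwrite("pics/side12c.png",cv2.resize(i,None,fx=3.1,fy=3.1,interpolation=cv2.INTER_CUBIC))
E
```

```text
t: 12.43
tcp_pos: [0.5022, 0.0183, 0.0507]
tool_rot: [-0.53, -0.468, 0.53, -0.468]
force: [-8.0, 0.7, 40.2]
finger_gap: 0.002
t: 12.93
tcp_pos: [0.5032, 0.0182, 0.1064]
tool_rot: [0.531, 0.467, -0.53, 0.468]
force: [-0.6, -0.3, -0.1]
finger_gap: -0.004
t 12.93 jig mm [-46.8  -0.2 106.4] F [-0.6 -0.3 -0.1] gap -0.004 yaw -7.22
rows cm [ 0.65  5.08 -3.02]
```

View pics/side12c.png

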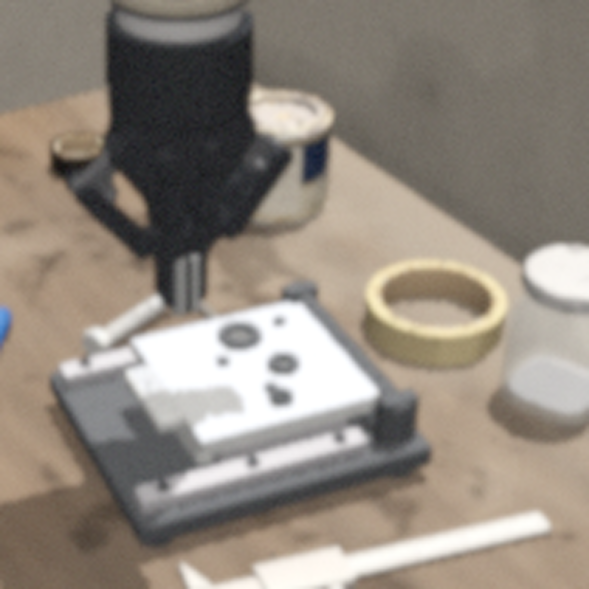

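View pics/wrist12.png

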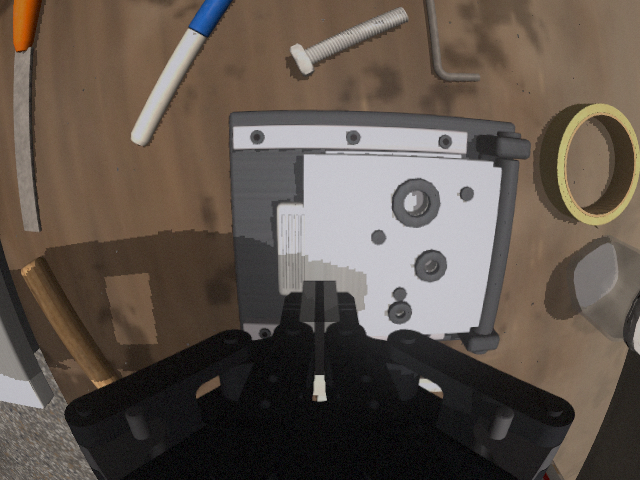

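View pics/top12.png

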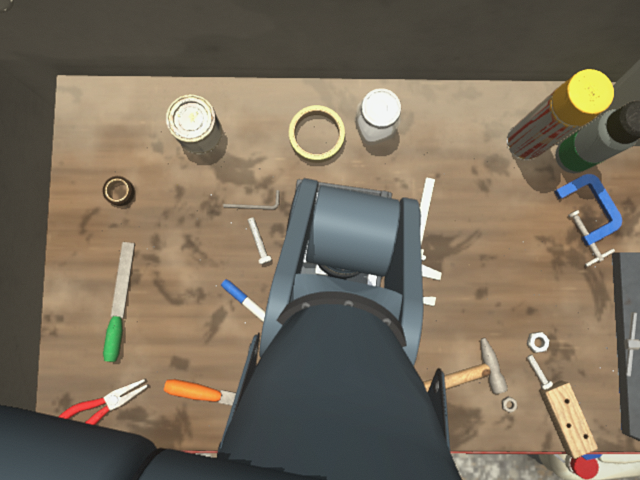

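The leaf lies flat: 40 N moved it only 0.3 mm, so it is on its stop. The wide bush is at (416,202) in the wrist view and (239,335) in the side crop. I'll cross-check its position from both cameras.

```bash
python3 - <<'E'
from h import *
c=np.load("cal_side12.npz");p=back(c,260+239/3.1,120+334/3.1,.056);print("side",p,J.T@(p-O)*1e3)
w=np.load("cal_wrist12.npz");K=w["K"]
d=np.array([416-K[0,2],202-K[1,2]]);r=np.hypot(*d);th=r/K[0,0]
ray=np.array([*(d/r*np.sin(th)),np.cos(th)]);C=-w["R"].T@w["t"];g=w["R"].T@ray
p=C+g*(.056-C[2])/g[2];print("wrist",p,J.T@(p-O)*1e3)
# fingertip seen? project TCP for calibration
s,T=where()
E
```

```text
side [0.55661    0.03555971 0.056     ] [ 3.96536947 23.74393059 56.        ]
wrist [0.55816847 0.04343967 0.056     ] [ 4.52392653 31.75708329 56.        ]
t 13.08 jig mm [-47.8  -0.2 105.1] F [ 0.1 -0.2 -0.1] gap 0.002 yaw -7.22
```

Wrist and model agree within 2 mm, but the side reading is 6 mm off in y. I'll check the side camera by overlaying the model.

```bash
python3 - <<'E'
from h import *
import cv2
c=np.load("cal_side12.npz");im=cv2.imread("pics/side12.png");x0,y0,x1,y1=270,195,410,300
i=cv2.resize(im[y0:y1,x0:x1],None,fx=5.6,fy=5.6,interpolation=cv2.INTER_CUBIC)
for X in [(4,30,56),(-105,80,24),(-105,-80,24),(80,-80,24),(-57,55,51),(-57,-55,51),(-105,57,34),(-5,0,51)]:
    u,v=proj(c,O+J@(np.array(X)/1e3));print(X,u,v)
    cv2.drawMarker(i,(int((u-x0+.5)*5.6),int((v-y0+.5)*5.6)),(0,0,255),0,14,1)
cv2.imwrite("pics/ov12.png",i)
E
```

```text
(4, 30, 56) 335.7125238982831 226.02249496166593
(-105, 80, 24) 273.4658082976952 239.02764865562204
(-105, -80, 24) 304.31541591084317 289.8207643765916
(80, -80, 24) 399.0895186019349 262.5285517756212
(-57, 55, 51) 300.9392010723567 228.63873016186255
(-57, -55, 51) 324.3771104009789 261.7705814661936
(-105, 57, 34) 277.131158428782 241.265360431834
(-5, 0, 51) 338.0956590242282 237.7462181536362
```

View pics/ov12.png

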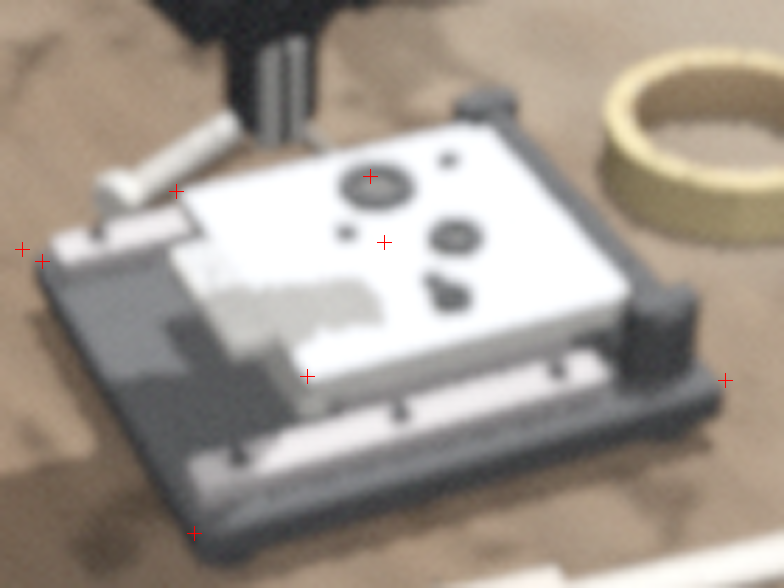

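In the side view every feature sits about 2 px down and right of the model, which is a shared offset, so it looks like calibration bias. To settle it I'll compare the fingertip's seen and projected pixels in the same picture.

```bash
python3 - <<'E'
from h import *
c=np.load("cal_side12.npz")
u=proj(c,O+J@np.array([-47,-.2,106])/1e3);print(u,(u-[270,195]+.5)*5.6)
E
python3 -m jog '{"linear":[[0.5,1.7,-1],[0.5,3.4,-2],[0.5,5.2,-3],[0.5,5.2,-3],[0.5,5.2,-3],[0.5,5.2,-3]],"twist":[0,0,0,0,0,0],"claw":[-1,-1,-1,-1,-1,-1]}'; python3 - <<'E'
from h import *
go(4,30,78)
from station import manip
import cv2
for n in("side","wrist"):
    d=manip.snapshot(n);cv2.imwrite(f"pics/{n}13.png",d["pixels"][:,:,::-1])
i=cv2.imread("pics/side13.png")[195:300,270:410];cv2.imwrite("pics/side13c.png",cv2.resize(i,None,fx=5.6,fy=5.6,interpolation=cv2.INTER_CUBIC))
i=cv2.imread("pics/wrist13.png")[150:400,180:500];cv2.imwrite("pics/wrist13c.png",cv2.resize(i,None,fx=2.4,fy=2.4,interpolation=cv2.INTER_CUBIC))
s=manip.sense();u=proj(np.load("cal_side12.npz"),s["tcp_pos"]);print((u-[270,195]+.5)*5.6)
E
```

```text
[317.07059448 217.90015863] [266.39532906 131.04088835]
t: 13.58
tcp_pos: [0.5566, 0.0415, 0.1001]
tool_rot: [-0.529, -0.469, 0.531, -0.467]
force: [-1.0, -0.1, -0.3]
finger_gap: -0.002
t 13.58 jig mm [  3.3  29.6 100.1] F [-1.  -0.1 -0.3] gap -0.002 yaw -7.21
rows cm [ 2.21  0.08 -0.04]
[371.9671715   65.54928623]
```

View pics/side13c.png

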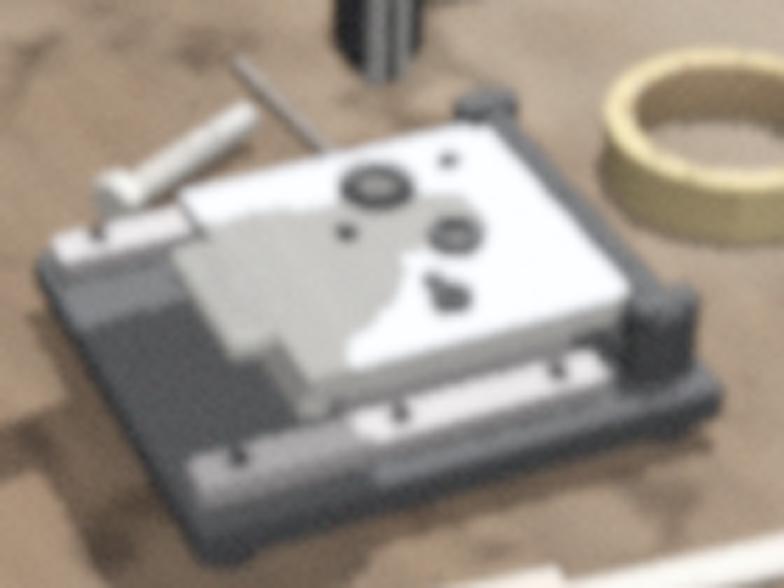

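View pics/wrist13c.png

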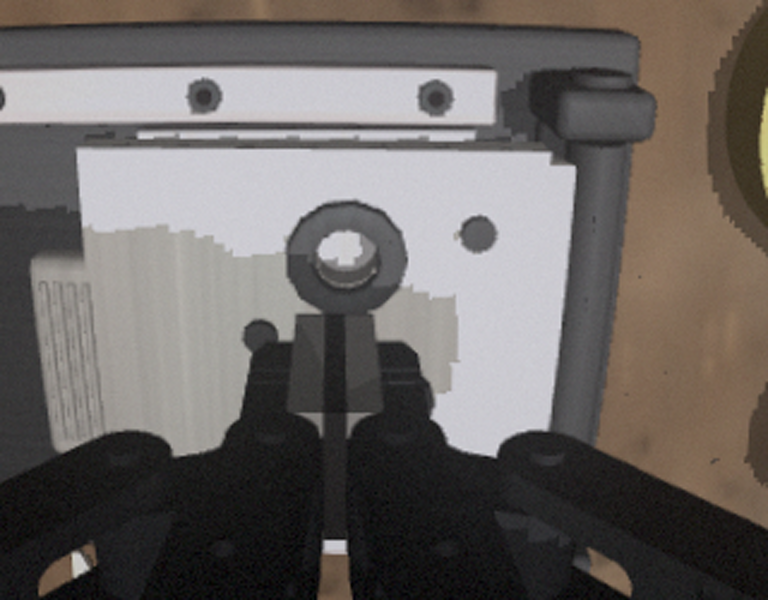

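The fingertip is seen at (381,77) against a projected (372,65). That is the same shift as the jig's features, so the offset is camera bias and the target stands. In the wrist crop the bush lies about 1 mm farther along +x. I'll lower to 22 mm clear and hold.

```bash
python3 -m jog '{"linear":[[0.7,0.1,-0.05],[1.4,0.1,-0.05],[2.0,0.1,-0.05],[2.2,0.1,-0.05],[2.2,0.1,-0.05],[2.2,0.1,-0.05],[2.2,0.1,-0.05],[2.2,0.1,-0.05]],"twist":[0,0,0,0,0,0,0,0],"claw":[-1,-1,-1,-1,-1,-1,-1,-1]}'; python3 - <<'E'
from h import *
go(4.5,30.5,78)
from station import manip
import cv2
for n in("side","wrist"):
    d=manip.snapshot(n);cv2.imwrite(f"pics/{n}14.png",d["pixels"][:,:,::-1])
i=cv2.imread("pics/side14.png")[195:300,270:410];cv2.imwrite("pics/side14c.png",cv2.resize(i,None,fx=5.6,fy=5.6,interpolation=cv2.INTER_CUBIC))
i=cv2.imread("pics/wrist14.png")[150:400,180:500];cv2.imwrite("pics/wrist14c.png",cv2.resize(i,None,fx=2.4,fy=2.4,interpolation=cv2.INTER_CUBIC))
E
```

```text
t: 14.35
tcp_pos: [0.5598, 0.0417, 0.0796]
tool_rot: [0.531, 0.467, -0.53, 0.468]
force: [-0.2, 0.4, -0.0]
finger_gap: 0.007
t 14.35 jig mm [ 6.3 30.3 79.6] F [-0.2  0.4 -0. ] gap 0.007 yaw -7.22
rows cm [ 0.16 -0.18 -0.02]
```

View pics/side14c.png

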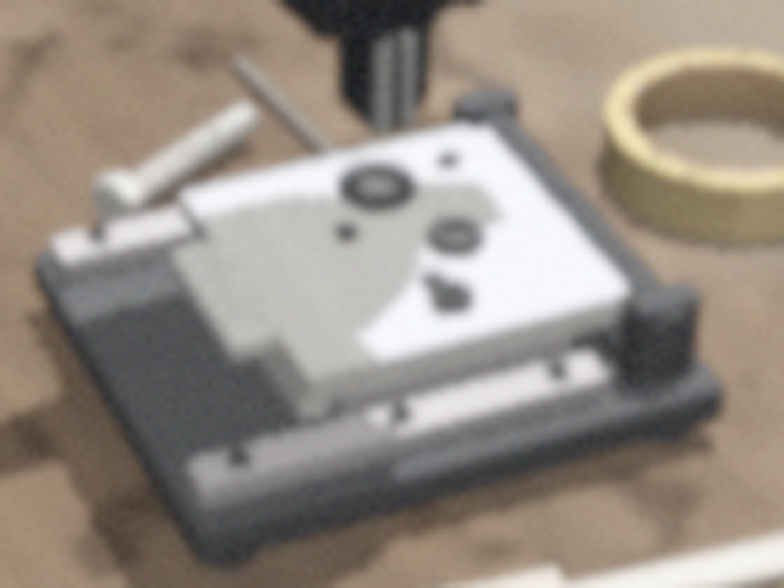

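View pics/wrist14c.png

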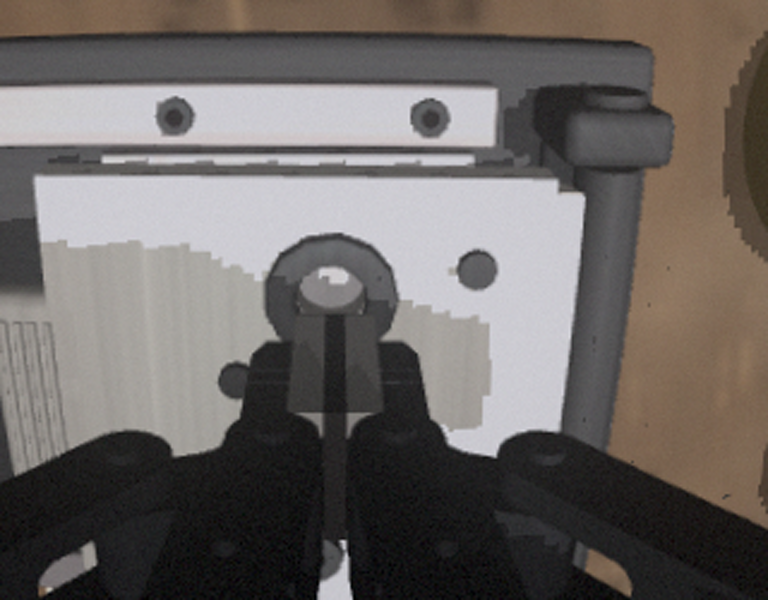

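In the wrist view the fingers (x 335) are in line with the bush (332,288). The TCP reads about 2 mm past target in x, and the side view agrees. I'll nudge back 2 mm and hold still for more than 2 s.

```bash
python3 -m jog '{"linear":[[0.1,-0.2,0],[0.1,-0.2,0],[0.1,-0.2,0],[0.1,-0.2,0],[0.1,-0.2,0],[0.1,-0.2,0],[0.1,-0.2,0],[0.1,-0.2,0],[0.1,-0.2,0],[0.1,-0.2,0],[0.1,-0.2,0],[0.1,-0.2,0],[0.1,-0.2,0],[0.1,-0.2,0],[0.1,-0.2,0],[0.1,-0.2,0],[0.1,-0.2,0],[0.1,-0.2,0]],"twist":[0,0,0,0,0,0,0,0,0,0,0,0,0,0,0,0,0,0],"claw":[-1,-1,-1,-1,-1,-1,-1,-1,-1,-1,-1,-1,-1,-1,-1,-1,-1,-1]}'; python3 -c "
from h import *;where()"
python3 -m jog '{"linear":[[0,0,0],[0,0,0],[0,0,0],[0,0,0],[0,0,0],[0,0,0],[0,0,0],[0,0,0],[0,0,0],[0,0,0],[0,0,0],[0,0,0],[0,0,0],[0,0,0],[0,0,0],[0,0,0],[0,0,0],[0,0,0],[0,0,0],[0,0,0]],"twist":[0,0,0,0,0,0,0,0,0,0,0,0,0,0,0,0,0,0,0,0],"claw":[-1,-1,-1,-1,-1,-1,-1,-1,-1,-1,-1,-1,-1,-1,-1,-1,-1,-1,-1,-1]}'
python3 -m jog '{"linear":[[0,0,0],[0,0,0],[0,0,0],[0,0,0],[0,0,0],[0,0,0],[0,0,0],[0,0,0],[0,0,0],[0,0,0],[0,0,0],[0,0,0],[0,0,0],[0,0,0],[0,0,0],[0,0,0]],"twist":[0,0,0,0,0,0,0,0,0,0,0,0,0,0,0,0],"claw":[-1,-1,-1,-1,-1,-1,-1,-1,-1,-1,-1,-1,-1,-1,-1,-1]}'; python3 - <<'E'
from h import *
where()
from station import manip
import cv2
for n in("side","wrist"):
    d=manip.snapshot(n);cv2.imwrite(f"pics/{n}15.png",d["pixels"][:,:,::-1])
i=cv2.imread("pics/side15.png")[195:300,270:410];cv2.imwrite("pics/side15c.png",cv2.resize(i,None,fx=5.6,fy=5.6,interpolation=cv2.INTER_CUBIC))
E
```

```text
t: 15.95
tcp_pos: [0.5575, 0.042, 0.0783]
tool_rot: [-0.53, -0.468, 0.53, -0.468]
force: [-1.0, -0.7, 0.7]
finger_gap: 0.001
t 15.95 jig mm [ 4.1 30.3 78.3] F [-1.  -0.7  0.7] gap 0.001 yaw -7.22
t: 17.62
tcp_pos: [0.5576, 0.042, 0.0783]
tool_rot: [0.53, 0.468, -0.53, 0.468]
force: [0.7, -0.2, -0.2]
finger_gap: -0.002
t: 18.95
tcp_pos: [0.5576, 0.042, 0.0783]
tool_rot: [-0.53, -0.468, 0.53, -0.468]
force: [0.3, -1.0, -0.6]
finger_gap: 0.001
t 18.95 jig mm [ 4.1 30.3 78.3] F [ 0.3 -1.  -0.6] gap 0.001 yaw -7.22
```

View pics/wrist15.png

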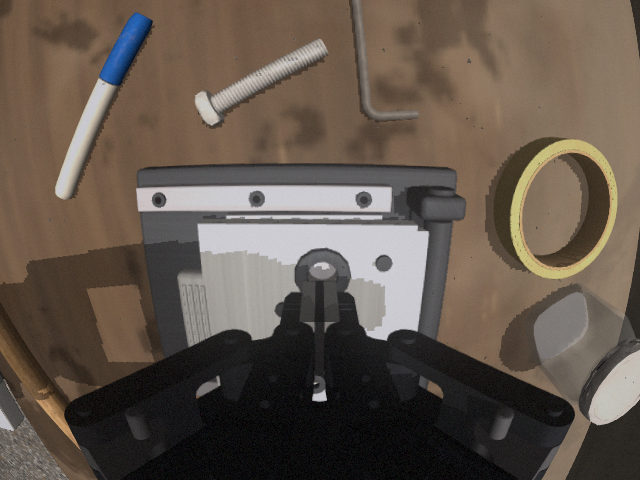

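View pics/side15c.png

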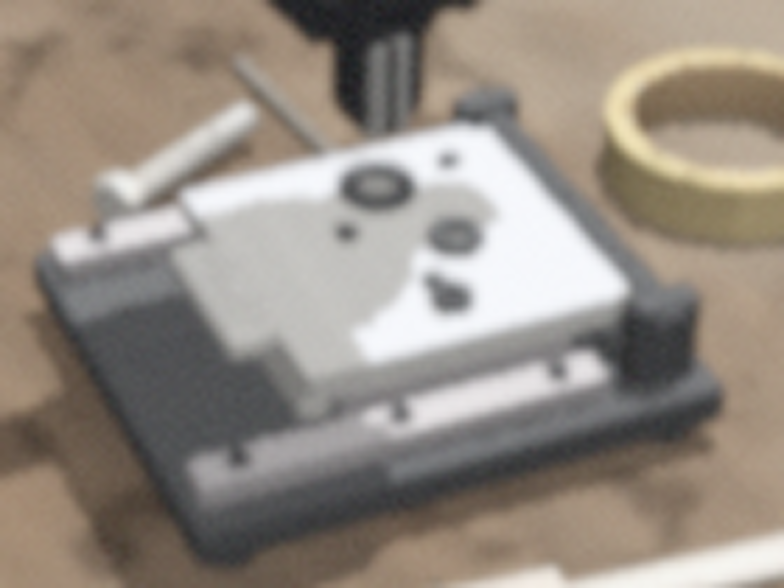

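The fingertips, at (381,130) in the side crop, stand straight above the wide bush at (377,187). The wrist view shows the same at (322,270). The arm has been still for about 3 s and the leaf is flat, so I'll hand in.

```bash
python3 -c "
from station import manip;print(manip.sign_off())"
```

```text
the job is handed in; nothing more can be done
None
```

The job is done and handed in at about 19 s. The blank is home, the leaf is shut, and the fingertips are pointing at the widest bush; sign-off reported no verdict.

- **Blank:** I pushed it with the shut fingers until it stalled against both stop pins. The tool stopped at jig x = −55 mm, as expected for home, while the force rose to about 26 N along the push.
- **Leaf:** I pulled it over from behind at the finger tab and pressed it shut. The tab measured 51 mm above the bench, as specified. Pressing up to 40 N moved it only 0.3 mm, so it is on its end stop.
- **Pointing:** the fingertips are at jig (4.1, 30.3, 78.3) mm, and the bush should be at (4, 30, 56), so they are about 22 mm clear. The position stayed the same to 0.1 mm for 3 s, with only sensor noise on the force reading.
- **Tools:** I saw no movement of the bolt, hex key, marker or caliper in the pictures, but I did not measure them at the end.

**Check that disagreed:** the side camera first put the bush about 6 mm off in y. It showed the fingertips and the jig shifted by about the same 2 pixels, so I treated that as camera bias. The wrist camera put the bush within 2 mm of where I pointed.

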